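# Lay out the control run on the analyser's run board

### The arm

A 6-joint arm with a two-finger parallel gripper is mounted at the origin on the work surface. World frame = base frame: x ahead of the robot, y to its left, z up, the work surface at z = 0. Lengths are in mm, angles in degrees, forces in N, time in s.
With the tool pointing down it reaches from about 200 to 875 mm from the base axis. Payload 3.4 kg.
Tool frame: the origin (TCP) lies at the centre of the arm's flange, where the gripper is bolted on; the fingertips stand 199 mm ahead of it and the grasp point (between the pads) lies 180 mm ahead of it; z points along the fingers, y is the line along which they close (so a half turn about z gives the same grasp; the last joint's range is limited). The gripper opens to 94 mm and grips with 3 to 60 N. Pads are 16 mm wide; open, the fingers measure 119 mm over their backs; the gripper's body (75 mm by 177 mm) begins 78 mm behind the grasp point.
Start: joints at [60.218, 15.808, 86.224, -0, 77.962, -6.933], TCP at [223.291, 529.892, 404.693] pointing down, gripper open.
Joint ranges: [-165.64, 165.64], [-43.16, 119.46], [12.63, 154.43], [-67.54, 247.53], [6.08, 155.33], [-154.97, 154.97]. Speed limits (degrees/s): [147.25, 147.25, 180, 180, 180, 180].

### API

Orientations are given as a 3x3 rotation matrix whose columns are the frame's x, y, z axes.
In Python, from station import r gives the robot as it stands.
- The arm moves only by the tool servo_tool, never from a script. Its argument "rows" is a list of rows, each a list of 6 numbers: the shift along the tool's x, y, z in units of 30 mm (1.0 is 30 mm), then the turn, a rotation vector about the tool's x, y, z in units of 6 degrees (1.0 is 6 degrees). In form: [[x, y, z, ax, ay, az], ...]. A call has exactly 10 rows; each row shifts and turns the commanded pose from where the row before left it, along the tool's axes as they then stand; what a row does not reach is not made up. A row lasts 1/10 s, in which the tool goes at most 50 mm and 8.59 degrees, less where a joint would pass 70% of its speed; a pose out of reach is approached as far as the arm can. A call is refused whole if a number of a shift passes 1 or a number of a turn 1, either way. A call with a gripper value outside its range is refused whole. "gripper" is the opening, from 0 (shut) to 1 (fully open), set as the call begins (left out, the last holds). The fingers move at their own pace and stop on an object; "force" is the grip in N (left out, the last holds). Time passes only in rows, so rows that do not move let the fingers close, or fill a call up. It gives the time, the measured TCP pose, the force, the opening and the grip force at its end, in the units of the state.
- r.get_obs(): the state, without advancing time (a new reading comes with each control period).
- r.read_camera(name): name is "scene" or "top" or "wrist"; returns a dict with "image" (420x560x3 uint8, red, green, blue), "vfov" (degrees; the focal length in pixels is half the picture's height over the tangent of half this angle, whatever the lens; pixels are square), "cx", "cy" (the principal point, pixels), "R" (3x3) and "t" (3): a world point X has camera coordinates R X + t; the wrist camera has in their place "hand_eye" (4x4, takes a point from camera to tool coordinates, whose origin is the TCP and whose axes are the flange's). Camera axes: x right, y down, z forward; pixel columns grow to the right and rows downward; lengths in mm; the calibration is good to about 2 mm. A picture is of the moment at which its call begins: read the wrist's pose just before it. There is no depth.
- r.job_done(): hands the job in; it is judged then, once.
The state is a dict: "time_s": time; "qpos": joint angles; "dq": joint speeds; "effort": joint torques, N m; "tool_pos": TCP position; "tool_rot": TCP orientation; "contact_force": force on the tool from outside, world axes, zero at the start; "wrist_torque": the same for the moment, N m; "gripper_width": opening from 0.0 (shut) to 1.0 (fully open); "gripper_force": force on a finger pad.
Only numpy, scipy, OpenCV 4.12 (cv2) and the standard library are available. Lean on these libraries where they do the work, as an engineer would, in place of code of your own. Each camera call takes 0.05 s, during which the arm holds its last target. There are 200 camera calls.

### The job

Lay out the control run on the white board, whose red edge is its front: set the blue block on the printed rectangle between the yellow-lidded pot and the black mixer, squarely but either way round, and stack the white tube rack on it, yellow end over yellow end, with the lugs fully down in the notches. Stand the red-capped bottle in the printed ring behind the black mixer, and the green-lidded jar in the printed ring in front of the yellow-lidded pot. Keep all four upright, set them down gently without dropping them, and leave the blue-capped bottle and the white-lidded jar where they are.

Things in the scene. Friction and masses are not known exactly. Their poses are not given: they have to be found in the camera images.
- board: Fixed white board, 210 (x) by 300 mm (y), top at z = 6 mm, turned a little each time. Origin: centre of its underside; x to its back (away from the robot), y to its left; a red stripe along its front edge (-x). Grey outlines printed on it: a rectangle 60 (x) by 72 (y) at its centre; four rings of diameter 62 centred at x = +75 (behind) or -75 (in front), y = +110 or -110.
- pot: Fixed waste pot on the board: white cylinder, yellow lid, diameter 46 mm, 45 mm high, at x = 0, y = +110 or -110 on the board (the mixer is at the other side; they swap). Origin: centre of its underside, on the board's top; axes parallel to the board's: the ring in front of it is centred at x = -75, the one behind it at x = +75.
- mixer: Fixed black round vial mixer on the board, diameter 48 mm, 30 mm high, a small rubber cup on top to 35; at the other side of the board from the pot. Origin: centre of its underside, on the board's top; axes parallel to the board's: the ring behind it is centred at x = +75, the one in front at x = -75.
- base: Loose blue keyed metal block, 48 (x) by 60 (y) by 34 mm high, about 0.25 kg, four dark wells on top. In the middle of its +y and -y ends a notch open upward and outward, 12 long (y), 10 deep: 27 wide (x) at +y, 19 wide at -y. The top of the +y end is yellow. Origin: centre of its underside, z up; its yaw starts within 0.6 rad of 0.
- rack: Loose white rack, 48 (x) by 60 mm (y), 0.15 kg, six fixed purple-capped tubes to z = 54; body z 8 to 34 on two lugs, 8 deep, 9 long, at y = +24 (24 wide) and -24 (16 wide), tapered below. Yellow stripe on top at +y. Origin: centre of the lug bottoms, z up; yaw starts within 0.6 of 0. Seated (axes as the block's, 1.5 play a side) its origin is 26 above the block's; half-turned it cannot seat.
- bottle: Upright white plastic bottle, 75 mm high: round body of diameter 38 up to 50, narrow neck, red screw cap of diameter 28 from 56 to 75. Origin at the centre of its underside, z up. About 0.08 kg. To be moved.
- jar: Upright squat amber glass jar, 52 mm high: body of diameter 50 up to 38, green lid of diameter 52 from 38 to 52. Origin at the centre of its underside, z up. About 0.12 kg. To be moved.
- spare_bottle: Upright white plastic bottle, 75 mm high: round body of diameter 38 up to 50, narrow neck, blue screw cap of diameter 28 from 56 to 75. Origin at the centre of its underside, z up. A loose look-alike, to be left where it is.
- spare_jar: Upright squat amber glass jar, 52 mm high: body of diameter 50 up to 38, white lid of diameter 52 from 38 to 52. Origin at the centre of its underside, z up. A loose look-alike, to be left where it is.

How it is judged:
By the outcome, as a careful person would: the job done as asked, in the order asked, and still so for the second after the job is handed in, with the robot touching nothing.
It also fails if it takes over 120 s, if anything falls off the work surface, if the arm or the gripper's body presses on something with over 40 N, if the wrist force passes 120 N, or if a joint passes its speed limit or range.

## Working session

There is one attempt and no reset: what is moved stays moved. The work goes in short steps, Python scripts to look and compute and a tool call to move; the robot and the scene stay as the last step left them, time stands still between calls to the robot, and variables do not carry over. Pictures are saved under pics/ and viewed, at most 14 in all, crops included, and the job is handed in when it is done.

Besides the shell and the picture viewer there is one more tool, called after "Request:" as name(argument=value, ...) on one line, values as JSON. servo_tool: Moves the arm, as the interface text tells. Its arguments: {"type":"object","properties":{"rows":{"type":"array","items":{"type":"array","items":{"type":"number"}}},"gripper":{"type":"number"},"force":{"type":"number"}},"required":["rows"]}

```bash
ls; mkdir -p pics
python3 - <<'E'
from station import r
import cv2
o=r.get_obs()
print({k:o[k] for k in('time_s','tool_pos','tool_rot','contact_force','gripper_width')})
for n in('top','scene','wrist'):
    c=r.read_camera(n); cv2.imwrite(f'pics/{n}0.png',c['image'][:,:,::-1])
    print(n,{k:v for k,v in c.items() if k!='image'})
E
```

```text
pics
{'time_s': 0.0, 'tool_pos': array([223.1652116 , 529.71590928, 403.82928053]), 'tool_rot': array([[-9.21533050e-01,  3.88298993e-01, -8.54628746e-04],
       [ 3.88299882e-01,  9.21531830e-01, -1.51289932e-03],
       [ 2.00110309e-04, -1.72603896e-03, -9.99998490e-01]]), 'contact_force': array([-0.20203061,  1.0278648 , -0.27551124]), 'gripper_width': 1.0017398404963975}
top {'vfov': 46.05864251594598, 'cx': 275.0058037156343, 'cy': 199.57856056295216, 'R': array([[ 0.019543  , -0.99980775, -0.00158882],
       [-0.9949738 , -0.01929237, -0.09825953],
       [ 0.09820998,  0.00350112, -0.99515956]]), 't': array([ -20.34552274,  477.42554172, 1467.9376504 ])}
scene {'vfov': 46.992037780461466, 'cx': 268.6989003461187, 'cy': 215.22762246109292, 'R': array([[ 0.67992612,  0.73307253,  0.01746836],
       [ 0.57549385, -0.51870552, -0.63225898],
       [-0.45443075,  0.43994233, -0.77456016]]), 't': array([-307.9046813 , -261.45027069, 1505.40954353])}
wrist {'vfov': 70.1028503951148, 'cx': 279.9930358668401, 'cy': 207.16377932253775, 'hand_eye': array([[-5.61473192e-04, -9.73973637e-01, -2.26660627e-01,
         6.62640892e+01],
       [ 9.99999783e-01, -4.69034684e-04, -4.61684301e-04,
        -1.35491048e+00],
       [ 3.43356642e-04, -2.26660838e-01,  9.73973689e-01,
         1.90061404e+01],
       [ 0.00000000e+00,  0.00000000e+00,  0.00000000e+00,
         1.00000000e+00]])}
```

View pics/top0.png

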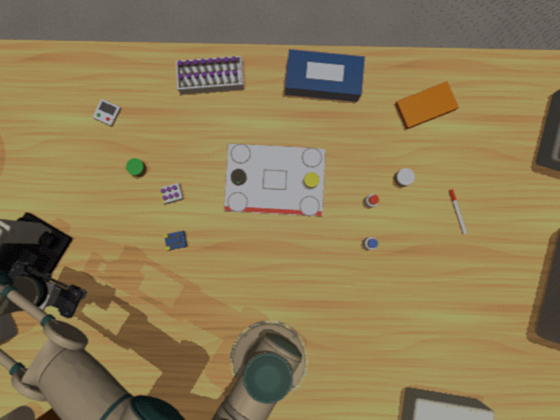

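View pics/scene0.png

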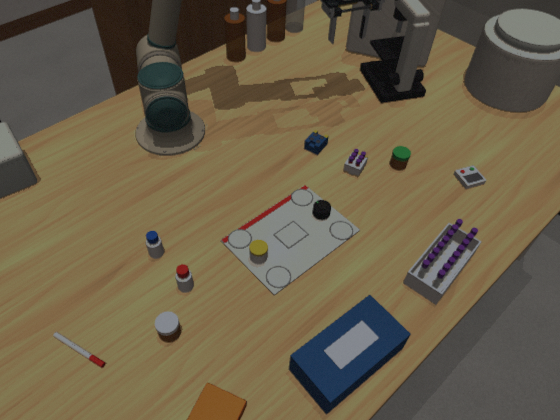

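```bash
cat > h.py <<'E'
from station import r
import numpy as np, cv2
def cam(n,save=None):
    o=r.get_obs(); c=r.read_camera(n); im=c['image']
    if save: cv2.imwrite(f'pics/{save}.png',im[:,:,::-1])
    f=im.shape[0]/2/np.tan(np.radians(c['vfov']/2))
    if n=='wrist':
        T=np.eye(4);T[:3,:3]=o['tool_rot'];T[:3,3]=o['tool_pos'];T=T@c['hand_eye']
        Rw,p=T[:3,:3],T[:3,3]
    else: Rw=c['R'].T; p=-Rw@c['t']
    return im,(f,c['cx'],c['cy'],Rw,p),o
def ray(g,uv,z):
    f,cx,cy,Rw,p=g; uv=np.atleast_2d(np.float64(uv))
    d=np.c_[(uv[:,0]-cx)/f,(uv[:,1]-cy)/f,np.ones(len(uv))]@Rw.T
    return p+d*((z-p[2])/d[:,2])[:,None]
def proj(g,X):
    f,cx,cy,Rw,p=g; c=(np.atleast_2d(X)-p)@Rw
    return np.c_[cx+f*c[:,0]/c[:,2],cy+f*c[:,1]/c[:,2]]
def blobs(m,amin=20):
    cs=cv2.findContours(m.astype(np.uint8),cv2.RETR_EXTERNAL,cv2.CHAIN_APPROX_NONE)[0]
    return sorted([c for c in cs if cv2.contourArea(c)>=amin],key=cv2.contourArea,reverse=True)
def hsv(im): return cv2.cvtColor(im,cv2.COLOR_RGB2HSV).astype(int)
def hm(im,h0,h1,s=90,v=40):
    H=hsv(im); return (H[...,0]>=h0)&(H[...,0]<=h1)&(H[...,1]>=s)&(H[...,2]>=v)
def go(grasp,yaw,o=None):
    """grasp point (world mm) and tool-x yaw (deg) -> total shift (tool axes, units of 30) then turn (units of 6)"""
    o=o or r.get_obs(); R=o['tool_rot']; p=o['tool_pos']
    y=np.degrees(np.arctan2(R[1,0],R[0,0]))
    d=np.array(grasp)+[0,0,180]-p
    tz=-((yaw-y+180)%360-180)
    print('at',p.round(1),'yaw',round(y,2),'shift',(R.T@d/30).round(3),'turn az',round(tz/6,3),'F',np.round(o['contact_force'],1),'t',round(o['time_s'],1),'w',round(o['gripper_width']*94,1))
E
python3 - <<'E'
from h import *
im,g,o=cam('top')
for n,h0,h1,s,v,z in(('yel',22,33,170,120,51),('green',50,75,150,50,52),('blue',105,125,120,40,34),('red',0,4,190,110,75),('red2',172,180,150,80,75)):
    for c in blobs(hm(im,h0,h1,s,v),8)[:7]:
        (u,w),_,_=cv2.minAreaRect(c); print(n,cv2.contourArea(c),(round(u),round(w)),ray(g,(u,w),z)[0].round())
for n,u,w,z in(('rack',171,193,34),('board',275,180,6),('block',177,241,34),('red',372,200,75),('bluecap',371,243,75),('wj',405,176,52)): print(n,ray(g,(u,w),z)[0].round())
E
```

```text
green 56.0 (133, 166) [568. 414.  52.]
blue 2629.0 (324, 72) [ 874. -156.   34.]
blue 116.0 (175, 240) [350. 283.  34.]
blue 35.0 (372, 243) [ 353. -303.   34.]
red 11.0 (452, 194) [ 498. -527.   75.]
rack [490. 302.  34.]
board [540. -10.   6.]
block [347. 278.  34.]
red [ 477. -294.   75.]
bluecap [ 352. -291.   75.]
wj [ 553. -396.   52.]
```

View pics/wrist0.png

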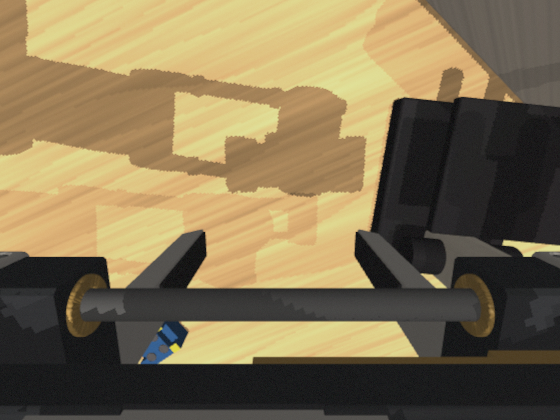

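Request:
servo_tool(rows=[[-1,-0.65,0,0,0,0],[-1,-0.65,0,0,0,0],[-1,-0.65,0,0,0,0],[-1,-0.65,0,0,0,0],[-1,-0.65,0,0,0,0],[-1,-0.65,0,0,0,0],[-1,-0.65,0,0,0,0],[-1,-0.65,0,0,0,0],[-1,-0.65,0,0,0,0],[-1,-0.65,0,0,0,0]])

```text
time_s: 1.2
tool_pos: [424.5, 232.4, 404.6]
tool_rot: [[-0.922, 0.388, 0.0], [0.388, 0.922, 0.0], [0.0, 0.0, -1.0]]
contact_force: [-0.2, -0.6, 0.1]
gripper_width: 0.999
gripper_force: 0.0
```

Request:
servo_tool(rows=[[0,0,0.3,0,0,1],[0,0,0.3,0,0,1],[0,0,0.3,0,0,1],[0,0,0.3,0,0,1],[0,0,0.3,0,0,1],[0,0,0.3,0,0,1],[0,0,0.2,0,0,1],[0,0,0,0,0,1],[0,0,0,0,0,1],[0,0,0,0,0,1]])

```text
time_s: 2.2
tool_pos: [424.0, 233.7, 344.4]
tool_rot: [[-0.12, 0.993, -0.0], [0.993, 0.12, -0.0], [-0.0, -0.0, -1.0]]
contact_force: [-0.2, -0.0, -0.4]
gripper_width: 1.0
gripper_force: 0.0
```

Run:
```python
from h import *
im,g,o=cam('wrist','w1')
go([350,280,40],90,o)
```

```text
at [424.  233.7 344.4] yaw 96.9 shift [ 1.829 -2.26   4.149] turn az 1.151 F [-0.2 -0.  -0.4] t 2.2 w 94.0
```

View pics/w1.png

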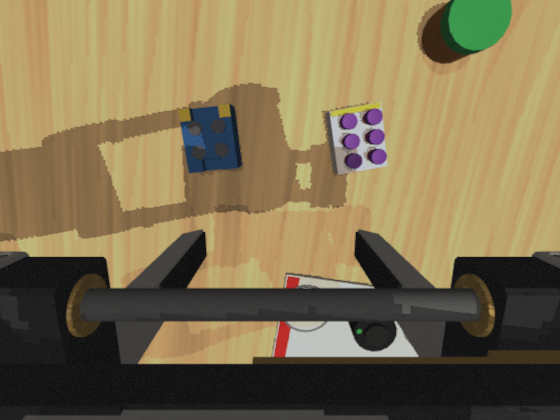

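Run:
```python
from h import *
g=None
im,g,o=cam('wrist')
m=(hm(im,100,130,90,30)|hm(im,20,32,150,90))
def box(pts):
    (c,(w,h),a)=cv2.minAreaRect(np.float32(pts[:,:2])); 
    return np.round(c,1),np.round((w,h),1),round(a,1)
roi=np.zeros(m.shape,bool); roi[85:190,170:255]=1
c=blobs(cv2.morphologyEx((hm(im,100,130,90,30)&roi).astype(np.uint8),3,np.ones((9,9))))[0][:,0]
print('block',box(ray(g,c,34)),'hand',ray(g,[(181,109),(231,104),(240,166),(189,172)],34)[:,:2].round(1).tolist())
y=ray(g,np.argwhere(hm(im,20,32,150,90)&roi)[:,::-1],34)
print('yel',cv2.minAreaRect(np.float32(y[:,:2])))
roi[:]=0; roi[85:190,310:400]=1
H=hsv(im); w=((H[...,1]<60)&(H[...,2]>140)|hm(im,125,160,60,30)|hm(im,24,32,170,120))&roi
c=blobs(w)[0][:,0]; print('rack',box(ray(g,c,34)),'hand',ray(g,[(328,111),(381,103),(386,164),(336,173)],34)[:,:2].round(1).tolist())
```

```text
block (array([349. , 288.1]), array([51.4, 57.9]), 12.6) hand [[320.4, 312.4], [366.2, 322.2], [379.4, 266.3], [330.6, 254.7]]
yel ((341.3429870605469, 311.8456115722656), (48.08635330200195, 11.037884712219238), 13.050996780395508)
rack (array([489.4, 303.3]), array([48.6, 56.7]), 17.1) hand [[456.3, 326.6], [503.9, 339.3], [519.5, 284.7], [472.9, 270.5]]
```

Run:
```python
from h import *
go([348,288.5,22],103)
```

```text
at [424.  233.7 344.6] yaw 97.16 shift [ 2.129 -2.284  4.753] turn az -0.973 F [-0.4  0.4 -0.3] t 2.3 w 93.7
```

Request:
servo_tool(rows=[[0.53,-0.57,0.4,0,0,0],[0.53,-0.57,0.4,0,0,0],[0.53,-0.57,0.4,0,0,0],[0.54,-0.57,0.4,0,0,0],[0,0,0.4,0,0,-0.97],[0,0,0.6,0,0,0],[0,0,0.6,0,0,0],[0,0,0.6,0,0,0],[0,0,0.6,0,0,0],[0,0,0.35,0,0,0]])

```text
time_s: 3.3
tool_pos: [347.9, 288.4, 201.1]
tool_rot: [[-0.226, 0.974, -0.001], [0.974, 0.226, -0.001], [-0.0, -0.002, -1.0]]
contact_force: [-0.3, -0.1, 0.4]
gripper_width: 0.998
gripper_force: 0.0
```

Request:
servo_tool(rows=[[0,0,0,0,0,0],[0,0,0,0,0,0],[0,0,0,0,0,0],[0,0,0,0,0,0],[0,0,0,0,0,0],[0,0,0,0,0,0],[0,0,0,0,0,0],[0,0,0,0,0,0],[0,0,0,0,0,0],[0,0,0,0,0,0]], gripper=0, force=25)

```text
time_s: 4.3
tool_pos: [348.3, 288.7, 202.5]
tool_rot: [[-0.225, 0.974, 0.001], [0.974, 0.225, 0.0], [0.0, 0.001, -1.0]]
contact_force: [0.4, -0.4, 5.7]
gripper_width: 0.513
gripper_force: 25.0
```

Request:
servo_tool(rows=[[0,0,-0.3,0,0,0],[0,0,-0.6,0,0,0],[0,0,-0.6,0,0,0],[0,0,-0.6,0,0,0],[0,0,-0.5,0,0,0],[0,0,-0.4,0,0,0],[0,0,0,0,0,0],[0,0,0,0,0,0],[0,0,0,0,0,0],[0,0,0,0,0,0]])

```text
time_s: 5.3
tool_pos: [347.9, 288.4, 291.4]
tool_rot: [[-0.224, 0.974, -0.002], [0.974, 0.224, -0.001], [-0.001, -0.002, -1.0]]
contact_force: [0.5, 0.3, -3.5]
gripper_width: 0.51
gripper_force: 25.0
```

Run:
```python
from h import *
im,g,o=cam('wrist','w2')
go([540,-10,60],90,o)
```

```text
at [347.9 288.4 291.4] yaw 102.97 shift [-11.13    4.011   1.711] turn az 2.162 F [ 0.5  0.3 -3.5] t 5.3 w 48.0
```

View pics/w2.png

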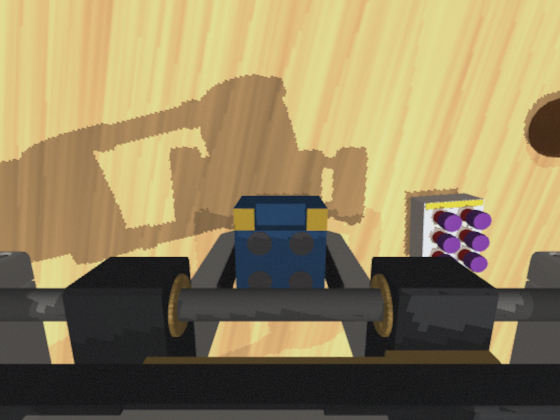

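Request:
servo_tool(rows=[[-0.5,0.2,-0.4,0,0,0],[-0.9,0.25,-0.4,0,0,0],[-1,0.25,-0.4,0,0,0],[-1,0.25,-0.4,0,0,0],[-1,0.25,-0.4,0,0,0],[-1,0.25,-0.4,0,0,0],[-1,0.2,-0.4,0,0,0],[-1,0.2,-0.4,0,0,0],[-1,0.2,-0.4,0,0,0],[-1,0.2,0,0,0,0]])

```text
time_s: 6.35
tool_pos: [478.1, 27.7, 401.3]
tool_rot: [[-0.224, 0.975, 0.003], [0.975, 0.224, 0.0], [-0.001, 0.003, -1.0]]
contact_force: [-0.0, -0.1, -2.7]
gripper_width: 0.51
gripper_force: 25.0
```

Request:
servo_tool(rows=[[-1,0.2,0,0,0,0],[-1,0.2,0,0,0,0],[-1,0.2,0,0,0,0],[-1,0.2,0,0,0,0],[-1,0.2,0,0,0,0],[0,0,0,0,0,0.7],[0,0,0,0,0,0.8],[0,0,0,0,0,0.7],[0,0,0,0,0,0],[0,0,0,0,0,0]])

```text
time_s: 7.35
tool_pos: [540.2, -110.5, 399.6]
tool_rot: [[0.002, 1.0, -0.001], [1.0, -0.002, 0.0], [0.0, -0.001, -1.0]]
contact_force: [0.4, 0.2, -3.0]
gripper_width: 0.508
gripper_force: 25.0
```

Run:
```python
from h import *
im,g,o=cam('wrist','w3')
go([540,-10,60],90,o)
```

```text
at [ 540.2 -110.5  399.6] yaw 89.86 shift [ 3.348 -0.008  5.323] turn az -0.024 F [ 0.4  0.2 -3. ] t 7.3 w 47.7
```

View pics/w3.png

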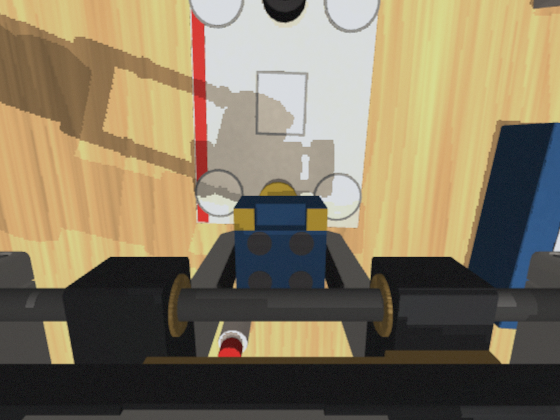

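Run:
```python
from h import *
im,g,o=cam('wrist')
gr=cv2.cvtColor(im,cv2.COLOR_RGB2GRAY)
# line pixels: dark narrow (black-hat)
bh=cv2.morphologyEx(gr,cv2.MORPH_BLACKHAT,np.ones((7,7)))
m=(bh>25)
roi=np.zeros(m.shape,bool); roi[60:148,245:318]=1
c=max(blobs(cv2.dilate((m&roi).astype(np.uint8),np.ones((2,2)))),key=lambda c:np.prod(cv2.minAreaRect(c)[1]))
pts=ray(g,np.argwhere(m&roi)[:,::-1],6)[:,:2]
print('rect outer',cv2.minAreaRect(np.float32(ray(g,c[:,0],6)[:,:2])), len(pts))
def ringfit(u0,v0,u1,v1):
    q=np.zeros(m.shape,bool); q[v0:v1,u0:u1]=1
    P=ray(g,np.argwhere(m&q)[:,::-1],6)[:,:2]
    best=None
    from scipy.optimize import least_squares
    x0=ray(g,((u0+u1)/2,(v0+v1)/2),6)[0,:2]
    s=least_squares(lambda x:np.hypot(*(P-x[:2]).T)-x[2],[*x0,31],loss='soft_l1',f_scale=1)
    return s.x.round(1),len(P)
for b in((190,164,247,222),(312,168,365,225)): print(ringfit(*b))
# red stripe edge line
R=hm(im,170,180,120,80)|hm(im,0,6,120,80); R[232:]=0; R[:,:180]=0; R[:,225:]=0
P=ray(g,np.argwhere(R)[:,::-1],6)[:,:2]; print('red',cv2.minAreaRect(np.float32(P)),cv2.fitLine(np.float32(P),2,0,.01,.01).ravel())
cv2.imwrite('pics/dbg.png',np.vstack([(m*255).astype(np.uint8)[:240]]))
# held block: yellow top edge in tool frame
y=hm(im,20,32,150,90); y[:205]=0;y[235:]=0;y[:,:230]=0;y[:,332:]=0
yy=np.argwhere(y); print('yel rows',yy[:,0].min(),yy[:,0].max(),'cols',yy[:,1].min(),yy[:,1].max())
```

```text
rect outer ((540.2830200195312, -7.6585540771484375), (74.16364288330078, 62.87495803833008), 88.00626373291016) 609
(array([ 459.4, -114.6,   29.7]), 401)
(array([ 611.3, -119.8,   29.5]), 344)
red ((442.21136474609375, -30.458587646484375), (242.23866271972656, 13.902191162109375), 87.95499420166016) [ 3.6705665e-02  9.9932611e-01  4.4280493e+02 -7.7506433e+00]
yel rows 209 229 cols 234 326
```

View pics/dbg.png

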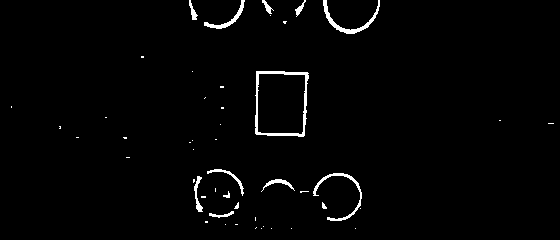

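Request:
servo_tool(rows=[[0.7,0,0,0,0,0],[1,0.01,0,0,0,0],[1,0,0,0,0,0],[0.7,0,0,0,0,0],[0,0,0,0,0,0.31],[0,0,0.8,0,0,0],[0,0,1,0,0,0],[0,0,1,0,0,0],[0,0,1,0,0,0],[0,0,1,0,0,0]])

```text
time_s: 8.45
tool_pos: [540.9, -8.3, 255.3]
tool_rot: [[0.035, 0.999, 0.001], [0.999, -0.035, -0.0], [-0.0, 0.001, -1.0]]
contact_force: [0.4, 0.0, -2.4]
gripper_width: 0.508
gripper_force: 25.0
```

Request:
servo_tool(rows=[[0,0,0.5,0,0,0],[0,0,0.4,0,0,0],[0,0,0.3,0,0,0],[0,0,0.2,0,0,0],[0,0,0.1,0,0,0],[0,0,0.04,0,0,0],[0,0,0.01,0,0,0],[0,0,0,0,0,0],[0,0,0,0,0,0],[0,0,0,0,0,0]])

```text
time_s: 9.45
tool_pos: [541.0, -8.5, 210.0]
tool_rot: [[0.036, 0.999, 0.001], [0.999, -0.036, 0.0], [0.0, 0.001, -1.0]]
contact_force: [-0.8, -0.6, -2.6]
gripper_width: 0.511
gripper_force: 25.0
```

Run:
```python
from h import *
im,g,o=cam('wrist','w4')
go([540.8,-8.4,28.2],88,o)
y=hm(im,20,32,150,90); y[:205]=0;y[235:]=0;y[:,:230]=0;y[:,332:]=0
yy=np.argwhere(y); print('yel rows',yy[:,0].min(),yy[:,0].max(),'cols',yy[:,1].min(),yy[:,1].max())
```

```text
at [541.   -8.5 210. ] yaw 87.91 shift [ 0.003 -0.006  0.059] turn az -0.015 F [-0.8 -0.6 -2.6] t 9.4 w 48.0
yel rows 209 229 cols 234 326
```

View pics/w4.png

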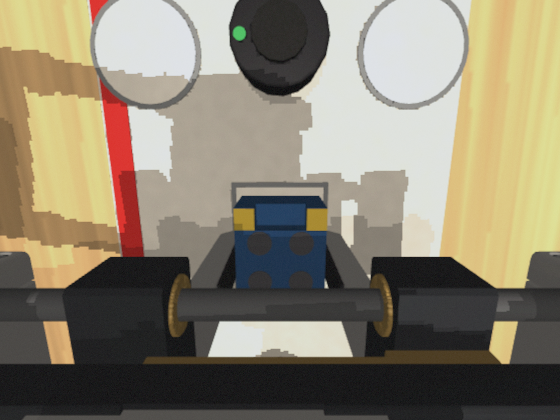

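Request:
servo_tool(rows=[[0.05,0,0,0,0,0],[0,0,0.01,0,0,0],[0,0,0.01,0,0,0],[0,0,0.01,0,0,0],[0,0,0.01,0,0,0],[0,0,0,0,0,0],[0,0,0,0,0,0],[0,0,0,0,0,0],[0,0,0,0,0,0],[0,0,0,0,0,0]])

```text
time_s: 10.5
tool_pos: [540.9, -7.0, 208.5]
tool_rot: [[0.036, 0.999, 0.0], [0.999, -0.036, 0.0], [0.0, 0.0, -1.0]]
contact_force: [-0.8, 0.3, 0.3]
gripper_width: 0.508
gripper_force: 25.0
```

Request:
servo_tool(rows=[[0,0,0,0,0,0],[0,0,0,0,0,0],[0,0,0,0,0,0],[0,0,0,0,0,0],[0,0,0,0,0,0],[0,0,-0.3,0,0,0],[0,0,-0.6,0,0,0],[0,0,-0.8,0,0,0],[0,0,-0.8,0,0,0],[0,0,-0.8,0,0,0]], gripper=1)

```text
time_s: 11.5
tool_pos: [540.8, -7.0, 309.1]
tool_rot: [[0.036, 0.999, 0.001], [0.999, -0.036, 0.0], [0.0, 0.001, -1.0]]
contact_force: [0.6, -0.3, -0.4]
gripper_width: 0.998
gripper_force: 0.0
```

Run:
```python
from h import *
im,g,o=cam('wrist','w5')
go([488,305,90],105.5,o)
```

```text
at [540.8  -7.  309.1] yaw 87.91 shift [10.328 -2.14   1.301] turn az -2.931 F [ 0.6 -0.3 -0.4] t 11.5 w 93.8
```

View pics/w5.png

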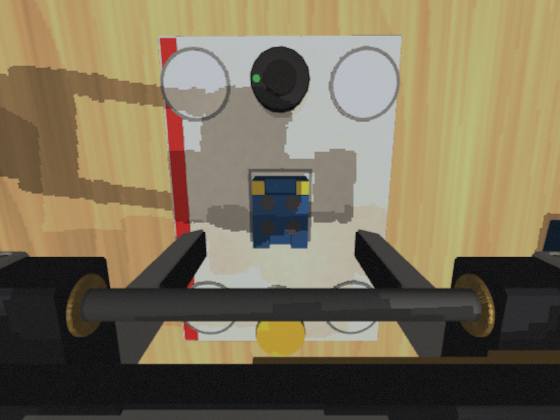

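Request:
servo_tool(rows=[[0.7,-0.2,0,0,0,0],[1,-0.2,0,0,0,0],[1,-0.2,0,0,0,0],[1,-0.2,0,0,0,0],[1,-0.2,0,0,0,0],[1,-0.2,0,0,0,0],[1,-0.2,0,0,0,0],[1,-0.2,0,0,0,0],[1,-0.2,0,0,0,0],[1,-0.2,0,0,0,0]])

```text
time_s: 12.55
tool_pos: [491.2, 287.2, 307.6]
tool_rot: [[0.036, 0.999, 0.0], [0.999, -0.036, 0.0], [0.0, 0.0, -1.0]]
contact_force: [1.0, 0.4, 0.2]
gripper_width: 1.002
gripper_force: 0.0
```

Request:
servo_tool(rows=[[0.63,-0.14,0,0,0,0],[0,0,0,0,0,-0.9],[0,0,0,0,0,-1],[0,0,0,0,0,-1],[0,0,0.7,0,0,0],[0,0,0.7,0,0,0],[0,0,0.5,0,0,0],[0,0,0,0,0,0],[0,0,0,0,0,0],[0,0,0,0,0,0]])

```text
time_s: 13.55
tool_pos: [488.5, 305.2, 251.5]
tool_rot: [[-0.264, 0.965, 0.002], [0.965, 0.264, 0.001], [0.0, 0.002, -1.0]]
contact_force: [0.5, 0.6, -1.0]
gripper_width: 0.996
gripper_force: 0.0
```

Run:
```python
from h import *
im,g,o=cam('wrist','w6')
go([488,305,30],105.5,o)
```

```text
at [488.5 305.2 251.5] yaw 105.31 shift [-0.003 -0.021  1.383] turn az -0.032 F [ 0.5  0.6 -1. ] t 13.6 w 93.7
```

View pics/w6.png

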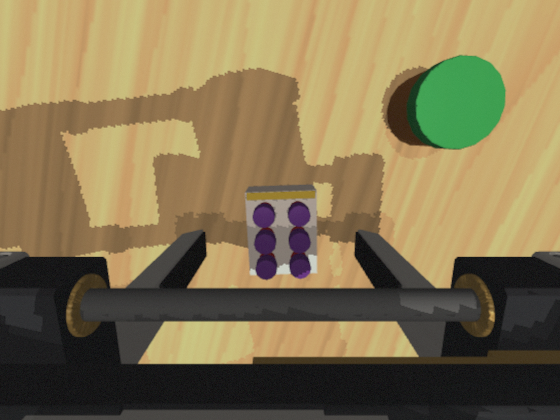

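Request:
servo_tool(rows=[[0,0,0,0,0,-0.37],[0,0,0.4,0,0,0],[0,0,0.4,0,0,0],[0,0,0.3,0,0,0],[0,0,0.2,0,0,0],[0,0,0.05,0,0,0],[0,0,0,0,0,0],[0,0,0,0,0,0],[0,0,0,0,0,0],[0,0,0,0,0,0]])

```text
time_s: 14.6
tool_pos: [488.2, 305.1, 210.4]
tool_rot: [[-0.301, 0.954, 0.001], [0.954, 0.301, 0.0], [0.0, 0.001, -1.0]]
contact_force: [0.0, -0.9, 0.7]
gripper_width: 0.997
gripper_force: 0.0
```

Request:
servo_tool(rows=[[0,0,0,0,0,0],[0,0,0,0,0,0],[0,0,0,0,0,0],[0,0,0,0,0,0],[0,0,0,0,0,0],[0,0,0,0,0,0],[0,0,0,0,0,0],[0,0,0,0,0,0],[0,0,0,0,0,0],[0,0,0,0,0,0]], gripper=0, force=15)

```text
time_s: 15.6
tool_pos: [488.3, 305.1, 210.1]
tool_rot: [[-0.301, 0.954, 0.0], [0.954, 0.301, 0.0], [0.0, 0.001, -1.0]]
contact_force: [1.9, 0.4, -0.3]
gripper_width: 0.511
gripper_force: 15.0
```

Request:
servo_tool(rows=[[0,0,-0.2,0,0,0],[0,0,-0.6,0,0,0],[0,0,-0.7,0,0,0],[0,0,-0.7,0,0,0],[0,0,-0.6,0,0,0],[0,0,-0.2,0,0,0],[0,0,0,0,0,0],[0,0,0,0,0,0],[0,0,0,0,0,0],[0,0,0,0,0,0]])

```text
time_s: 16.6
tool_pos: [487.8, 304.9, 298.9]
tool_rot: [[-0.301, 0.954, -0.002], [0.954, 0.301, -0.001], [-0.0, -0.002, -1.0]]
contact_force: [0.0, 0.6, -0.8]
gripper_width: 0.512
gripper_force: 15.0
```

Run:
```python
from h import *
im,g,o=cam('wrist','w7')
go([541,-50,120],87.95,o)
y=hm(im,20,34,110,70); y[:170]=0;y[245:]=0;y[:,:225]=0;y[:,340:]=0
y=cv2.morphologyEx(y.astype(np.uint8),cv2.MORPH_OPEN,np.ones((3,3)))
for c in blobs(y)[:4]: print(cv2.boundingRect(c),cv2.contourArea(c))
big=cv2.resize(im[150:300,200:360],None,fx=4,fy=4,interpolation=0); cv2.imwrite('pics/w7b.png',big[:,:,::-1])
```

```text
at [487.8 304.9 298.9] yaw 107.53 shift [-11.814  -1.873  -0.029] turn az 3.263 F [ 0.   0.6 -0.8] t 16.6 w 48.1
(238, 206, 85, 9) 621.0
```

View pics/w7b.png

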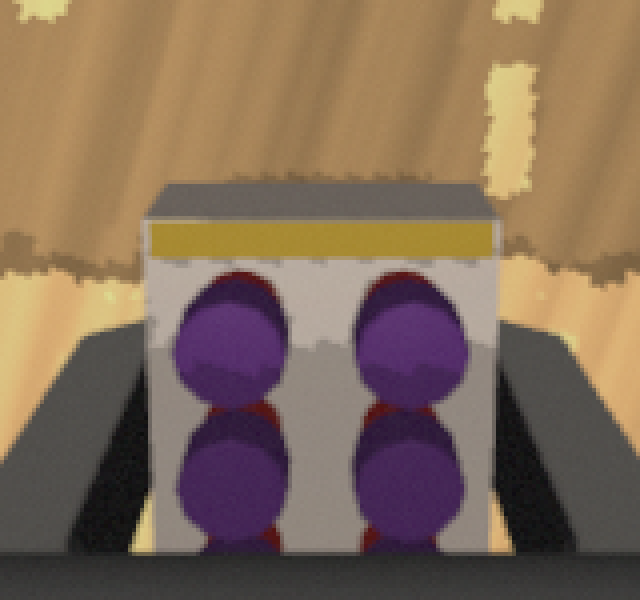

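Request:
servo_tool(rows=[[-0.6,-0.1,0,0,0,0],[-1,-0.15,0,0,0,0],[-1,-0.15,0,0,0,0],[-1,-0.15,0,0,0,0],[-1,-0.15,0,0,0,0],[-1,-0.15,0,0,0,0],[-1,-0.15,0,0,0,0],[-1,-0.15,0,0,0,0],[-1,-0.15,0,0,0,0],[-1,-0.15,0,0,0,0]])

```text
time_s: 17.65
tool_pos: [533.4, 16.1, 299.7]
tool_rot: [[-0.301, 0.954, -0.0], [0.954, 0.301, 0.0], [0.0, -0.0, -1.0]]
contact_force: [0.3, -0.2, -1.9]
gripper_width: 0.508
gripper_force: 15.0
```

Request:
servo_tool(rows=[[-0.6,-0.1,0,0,0,0],[-0.27,0,0,0,0,0],[0,0,0,0,0,0.8],[0,0,0,0,0,0.9],[0,0,0,0,0,0.9],[0,0,0,0,0,0.66],[0,0,0.5,0,0,0],[0,0,0.5,0,0,0],[0,0,0,0,0,0],[0,0,0,0,0,0]])

```text
time_s: 18.65
tool_pos: [538.4, -8.0, 269.8]
tool_rot: [[0.035, 0.999, -0.001], [0.999, -0.035, 0.0], [0.0, -0.001, -1.0]]
contact_force: [0.4, -0.8, -1.6]
gripper_width: 0.509
gripper_force: 15.0
```

Run:
```python
from h import *
for i in range(4):
    im,g,o=cam('wrist','w8'); go([540.9,-7.6,62],87.95,o)
```

```text
at [538.4  -8.  269.8] yaw 88.0 shift [0.016 0.084 0.927] turn az 0.008 F [ 0.4 -0.8 -1.6] t 18.6 w 47.9
at [538.6  -8.1 270.3] yaw 88.0 shift [0.02  0.074 0.945] turn az 0.008 F [-0.4  0.5 -1.9] t 18.7 w 47.9
at [538.7  -8.3 270.6] yaw 87.99 shift [0.024 0.07  0.953] turn az 0.006 F [ 0.4 -0.5 -1.4] t 18.8 w 47.7
at [538.8  -8.3 270.7] yaw 87.98 shift [0.027 0.069 0.957] turn az 0.005 F [ 0.2 -0.2 -1.6] t 18.8 w 47.9
```

View pics/w8.png

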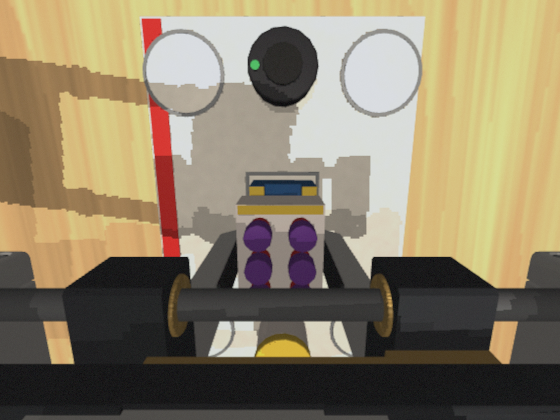

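Request:
servo_tool(rows=[[0.02,0.07,0,0,0,0],[0,0,0.2,0,0,0],[0,0,0.2,0,0,0],[0,0,0.15,0,0,0],[0,0,0,0,0,0],[0,0,0,0,0,0],[0,0,0,0,0,0],[0,0,0,0,0,0],[0,0,0,0,0,0],[0,0,0,0,0,0]])

```text
time_s: 19.85
tool_pos: [540.5, -8.0, 253.6]
tool_rot: [[0.035, 0.999, 0.0], [0.999, -0.035, 0.0], [0.0, 0.0, -1.0]]
contact_force: [-0.0, -0.4, -2.2]
gripper_width: 0.512
gripper_force: 15.0
```

Run:
```python
from h import *
for i in range(3):
    im,g,o=cam('wrist'); go([540.9,-7.6,62],87.95,o)
big=cv2.resize(im[150:300,200:360],None,fx=4,fy=4,interpolation=0); cv2.imwrite('pics/w9b.png',big[:,:,::-1])
```

```text
at [540.5  -8.  253.6] yaw 87.97 shift [0.012 0.012 0.387] turn az 0.004 F [-0.  -0.4 -2.2] t 19.9 w 48.1
at [540.5  -8.  253.6] yaw 87.97 shift [0.012 0.012 0.387] turn az 0.003 F [ 0.  -0.2 -1.5] t 19.9 w 48.2
at [540.5  -7.9 253.6] yaw 87.97 shift [0.012 0.013 0.385] turn az 0.004 F [-0.   0.6 -1.8] t 19.9 w 47.7
```

View pics/w9b.png

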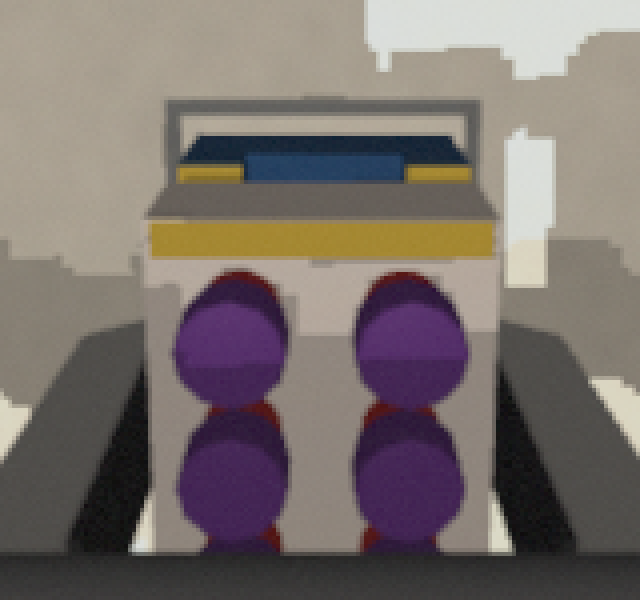

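Request:
servo_tool(rows=[[0.01,0.01,0,0,0,0],[0,0,0.05,0,0,0],[0,0,0.05,0,0,0],[0,0,0.05,0,0,0],[0,0,0.03,0,0,0],[0,0,0.03,0,0,0],[0,0,0,0,0,0],[0,0,0,0,0,0],[0,0,0,0,0,0],[0,0,0,0,0,0]])

```text
time_s: 21.0
tool_pos: [540.8, -7.7, 247.2]
tool_rot: [[0.035, 0.999, 0.0], [0.999, -0.035, 0.0], [0.0, 0.0, -1.0]]
contact_force: [-0.3, -0.6, -2.6]
gripper_width: 0.509
gripper_force: 15.0
```

Request:
servo_tool(rows=[[0,0,0.03,0,0,0],[0,0,0.03,0,0,0],[0,0,0.03,0,0,0],[0,0,0.03,0,0,0],[0,0,0.02,0,0,0],[0,0,0.01,0,0,0],[0,0,0.01,0,0,0],[0,0,0,0,0,0],[0,0,0,0,0,0],[0,0,0,0,0,0]])

```text
time_s: 22.0
tool_pos: [540.8, -7.7, 242.4]
tool_rot: [[0.035, 0.999, 0.0], [0.999, -0.035, 0.0], [0.0, 0.0, -1.0]]
contact_force: [-0.6, 0.5, -2.2]
gripper_width: 0.509
gripper_force: 15.0
```

Request:
servo_tool(rows=[[0,0,0.01,0,0,0],[0,0,0,0,0,0],[0,0,0.01,0,0,0],[0,0,0,0,0,0],[0,0,0.01,0,0,0],[0,0,0,0,0,0],[0,0,0,0,0,0],[0,0,0,0,0,0],[0,0,0,0,0,0],[0,0,0,0,0,0]])

```text
time_s: 23.0
tool_pos: [540.8, -7.6, 242.1]
tool_rot: [[0.035, 0.999, 0.0], [0.999, -0.035, -0.0], [0.0, 0.0, -1.0]]
contact_force: [-1.1, -0.0, 5.3]
gripper_width: 0.508
gripper_force: 15.0
```

Request:
servo_tool(rows=[[0,0,0,0,0,0],[0,0,0,0,0,0],[0,0,0,0,0,0],[0,0,0,0,0,0],[0,0,0,0,0,0],[0,0,-0.3,0,0,0],[0,0,-0.6,0,0,0],[0,0,-0.8,0,0,0],[0,0,-0.8,0,0,0],[0,0,-0.5,0,0,0]], gripper=1)

```text
time_s: 24.0
tool_pos: [541.2, -7.7, 334.0]
tool_rot: [[0.035, 0.999, 0.003], [0.999, -0.035, -0.0], [-0.0, 0.003, -1.0]]
contact_force: [0.4, 0.3, 0.3]
gripper_width: 0.996
gripper_force: 0.0
```

Run:
```python
from h import *
im,g,o=cam('wrist','w10')
go([432,-337,160],43,o)
im2,g2,_=cam('scene'); uv=proj(g2,[540,-8,60])[0].astype(int)
c=cv2.resize(im2[uv[1]-50:uv[1]+50,uv[0]-70:uv[0]+70],None,fx=4,fy=4); 
a=cv2.resize(im[130:270,200:360],(457,400)); out=np.hstack([c,a])[:, :]; out=cv2.resize(out,(790,310)); cv2.imwrite('pics/w10b.png',out[:,:,::-1])
```

```text
at [541.2  -7.7 334. ] yaw 87.97 shift [-11.098  -3.247  -0.208] turn az 7.495 F [0.4 0.3 0.3] t 24.0 w 93.6
```

View pics/w10b.png

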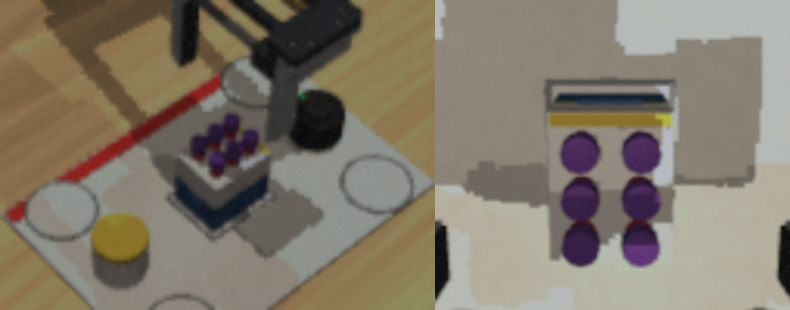

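The rack sits flush on the block inside the printed rectangle. In the right-hand crop the rack spans columns 548–675, and no gap shows in the scene view. My 14 pictures are used up, so from here I measure numerically. The bottle is next.

Request:
servo_tool(rows=[[-0.6,-0.3,0,0,0,0],[-1,-0.3,0,0,0,0],[-1,-0.3,0,0,0,0],[-1,-0.3,0,0,0,0],[-1,-0.3,0,0,0,0],[-1,-0.3,0,0,0,0],[-1,-0.3,0,0,0,0],[-1,-0.3,0,0,0,0],[-1,-0.3,0,0,0,0],[-1,-0.3,0,0,0,0]])

```text
time_s: 25.1
tool_pos: [439.8, -293.3, 330.7]
tool_rot: [[0.036, 0.999, -0.001], [0.999, -0.036, 0.001], [0.001, -0.001, -1.0]]
contact_force: [0.3, 0.2, 0.2]
gripper_width: 1.002
gripper_force: 0.0
```

Request:
servo_tool(rows=[[-0.9,-0.2,0,0,0,0],[-0.6,-0.1,0,0,0,0],[0,0,0,0,0,0.8],[0,0,0,0,0,1],[0,0,0,0,0,1],[0,0,0,0,0,1],[0,0,0,0,0,1],[0,0,0,0,0,1],[0,0,0,0,0,1],[0,0,0,0,0,0.7]])

```text
time_s: 26.1
tool_pos: [430.2, -336.6, 330.9]
tool_rot: [[0.734, 0.679, -0.001], [0.679, -0.734, 0.001], [0.0, -0.001, -1.0]]
contact_force: [-0.6, -0.8, 0.4]
gripper_width: 1.001
gripper_force: 0.0
```

Run:
```python
from h import *
im,g,o=cam('wrist','w11')
im,g,o=cam('wrist','w11')
go([477,-294,30],43,o)
for n,m in(('red',hm(im,168,180,120,60)|hm(im,0,6,150,60)),('blue',hm(im,105,125,120,50))):
  for c in blobs(m,60)[:5]:
    (u,v),rad=cv2.minEnclosingCircle(c); x,y,w,h=cv2.boundingRect(c); e=cv2.fitEllipse(c)
    print(n,cv2.contourArea(c),(x,y,w,h),'ell',np.round(e[0],1),np.round(e[1],1),ray(g,e[0],75)[0].round(1))
print(proj(g,[477,-294,75]))
```

```text
at [ 430.2 -336.6  330.9] yaw 42.71 shift [2.108 0.021 4.03 ] turn az -0.049 F [-0.6  0.3 -1. ] t 26.1 w 94.0
red 896.0 (270, 124, 34, 36) ell [286.5 141.4] [33.3 34.3] [ 477.7 -298.6   75. ]
red 240.5 (67, 0, 25, 24) ell [81.9  7.8] [15.  29.8] [ 447.3 -130.2   75. ]
red 222.0 (120, 50, 27, 19) ell [134.4  57.4] [14.3 24.9] [ 446.4 -176.5   75. ]
[[281.46100084 137.9178424 ]]
```

Request:
servo_tool(rows=[[0.6,0.05,0,0,0,0],[0.8,0.06,0,0,0,0],[0.62,0.06,0,0,0,0],[0,0,0.6,0,0,0],[0,0,0.9,0,0,0],[0,0,0.9,0,0,0],[0,0,0.8,0,0,0],[0,0,0.5,0,0,0],[0,0,0.34,0,0,0],[0,0,0,0,0,0]])

```text
time_s: 27.2
tool_pos: [477.5, -298.9, 208.8]
tool_rot: [[0.731, 0.682, -0.002], [0.682, -0.731, 0.002], [-0.0, -0.003, -1.0]]
contact_force: [-0.4, -0.3, 0.1]
gripper_width: 0.999
gripper_force: 0.0
```

Request:
servo_tool(rows=[[0,0,0,0,0,0],[0,0,0,0,0,0],[0,0,0,0,0,0],[0,0,0,0,0,0],[0,0,0,0,0,0],[0,0,0,0,0,0],[0,0,0,0,0,0],[0,0,0,0,0,0],[0,0,0,0,0,0],[0,0,0,0,0,0]], gripper=0, force=12)

```text
time_s: 28.2
tool_pos: [477.9, -299.4, 210.3]
tool_rot: [[0.732, 0.682, 0.0], [0.682, -0.732, 0.0], [0.0, 0.0, -1.0]]
contact_force: [-0.6, -0.3, 1.1]
gripper_width: 0.402
gripper_force: 12.0
```

Request:
servo_tool(rows=[[0,0,-0.2,0,0,0],[0,0,-0.6,0,0,0],[0,0,-0.8,0,0,0],[0,0,-0.8,0,0,0],[0,0,-0.8,0,0,0],[0,0,-0.8,0,0,0],[0,0,-0.5,0,0,0],[0,0,0,0,0,0],[0,0,0,0,0,0],[0,0,0,0,0,0]])

```text
time_s: 29.2
tool_pos: [477.5, -299.1, 344.0]
tool_rot: [[0.732, 0.682, -0.002], [0.682, -0.732, 0.002], [-0.0, -0.002, -1.0]]
contact_force: [-0.4, 0.3, -0.9]
gripper_width: 0.398
gripper_force: 12.0
```

Run:
```python
from h import *
im,g,o=cam('wrist','w12')
a=np.radians(-2.0); C=np.array([540.9,-6.3])
t=C+np.array([[np.cos(a),-np.sin(a)],[np.sin(a),np.cos(a)]])@[75,110]; print('ring',t)
go([*t,36],43,o)
for c in blobs(hm(im,168,180,120,60)|hm(im,0,6,150,60),60)[:4]: print(cv2.contourArea(c),cv2.boundingRect(c),ray(g,cv2.fitEllipse(c)[0],o['tool_pos'][2]-135)[0].round(1),cv2.fitEllipse(c))
```

```text
ring [619.69325666 101.01552872]
at [ 477.5 -299.1  344. ] yaw 42.97 shift [12.56  -6.517  4.281] turn az -0.005 F [-0.4  0.3 -0.9] t 29.2 w 37.4
1979.5 (249, 247, 63, 42) [ 483.8 -292.   209. ] ((279.8854064941406, 270.0612487792969), (43.40763473510742, 64.68400573730469), 89.61891174316406)
1527.0 (4, 0, 101, 95) [ 493.9 -175.   209. ] ((56.44780731201172, 41.097469329833984), (13.661940574645996, 177.69219970703125), 133.20977783203125)
167.0 (130, 118, 24, 16) [ 492.2 -214.5  209. ] ((143.2426300048828, 123.89390563964844), (12.02251148223877, 22.73982048034668), 116.26026916503906)
```

Request:
servo_tool(rows=[[0.5,-0.3,0,0,0,0],[0.9,-0.5,0,0,0,0],[1,-0.5,0,0,0,0],[1,-0.5,0,0,0,0],[1,-0.5,0,0,0,0],[1,-0.5,0,0,0,0],[1,-0.5,0,0,0,0],[1,-0.5,0,0,0,0],[1,-0.5,0,0,0,0],[1,-0.5,0,0,0,0]])

```text
time_s: 30.25
tool_pos: [585.9, 0.9, 344.6]
tool_rot: [[0.731, 0.682, -0.001], [0.682, -0.731, 0.001], [-0.0, -0.002, -1.0]]
contact_force: [0.4, 0.0, -0.1]
gripper_width: 0.403
gripper_force: 12.0
```

Request:
servo_tool(rows=[[1,-0.6,0,0,0,0],[1,-0.6,0,0,0,0],[0.7,-0.33,0,0,0,0],[0.43,-0.2,0,0,0,0],[0,0,0,0,0,0],[0,0,0.6,0,0,0],[0,0,0.6,0,0,0],[0,0,0.6,0,0,0],[0,0,0.2,0,0,0],[0,0,0,0,0,0]])

```text
time_s: 31.25
tool_pos: [618.8, 99.3, 284.3]
tool_rot: [[0.732, 0.681, -0.003], [0.681, -0.732, -0.0], [-0.002, -0.002, -1.0]]
contact_force: [0.2, -0.0, -0.4]
gripper_width: 0.402
gripper_force: 12.0
```

```bash
cat > ring.py <<'E'
from h import *
from scipy.optimize import least_squares
def ring(im,g,t):
    gr=cv2.cvtColor(im,cv2.COLOR_RGB2GRAY); m=cv2.morphologyEx(gr,cv2.MORPH_BLACKHAT,np.ones((9,9)))>25
    m[255:]=0
    P=ray(g,np.argwhere(m)[:,::-1],6)[:,:2]
    for tol in(6,4,2):
        d=np.hypot(*(P-t).T); Q=P[abs(d-30.5)<tol]
        t=least_squares(lambda x:np.hypot(*(Q-x).T)-30.5,t,loss='soft_l1',f_scale=.7).x
    a=np.degrees(np.arctan2(*(Q-t).T[::-1])); print('ring',t.round(1),len(Q),'sectors',len(set((a//30).astype(int))))
    return t
E
python3 - <<'E'
from ring import *
im,g,o=cam('wrist')
im,g,o=cam('wrist','w13')
go([618.9,100.3,36],43,o)
ring(im,g,np.array([619.7,101.]))
E
```

```text
at [619.3  99.5 285.3] yaw 42.92 shift [ 0.009 -0.027  2.31 ] turn az -0.013 F [ 0.4 -0.2 -0.7] t 31.3 w 37.8
ring [617.2  99.3] 474 sectors 11
```

Request:
servo_tool(rows=[[-0.05,-0.02,0,0,0,0],[0,0,0.5,0,0,0],[0,0,0.6,0,0,0],[0,0,0.5,0,0,0],[0,0,0.4,0,0,0],[0,0,0.2,0,0,0],[0,0,0.04,0,0,0],[0,0,0,0,0,0],[0,0,0,0,0,0],[0,0,0,0,0,0]])

```text
time_s: 32.35
tool_pos: [618.2, 99.6, 218.8]
tool_rot: [[0.732, 0.682, 0.001], [0.682, -0.732, 0.0], [0.001, 0.001, -1.0]]
contact_force: [-0.4, -0.2, -1.0]
gripper_width: 0.404
gripper_force: 12.0
```

Request:
servo_tool(rows=[[0,0,0.02,0,0,0],[0,0,0.01,0,0,0],[0,0,0.01,0,0,0],[0,0,0.01,0,0,0],[0,0,0,0,0,0],[0,0,0,0,0,0],[0,0,0,0,0,0],[0,0,0,0,0,0],[0,0,0,0,0,0],[0,0,0,0,0,0]])

```text
time_s: 33.35
tool_pos: [617.9, 99.6, 216.6]
tool_rot: [[0.732, 0.682, 0.0], [0.682, -0.732, 0.0], [0.0, -0.0, -1.0]]
contact_force: [0.6, -0.2, -1.1]
gripper_width: 0.403
gripper_force: 12.0
```

Request:
servo_tool(rows=[[0,0,0.01,0,0,0],[0,0,0,0,0,0],[0,0,0.01,0,0,0],[0,0,0,0,0,0],[0,0,0,0,0,0],[0,0,0,0,0,0],[0,0,0,0,0,0],[0,0,0,0,0,0],[0,0,0,0,0,0],[0,0,0,0,0,0]])

```text
time_s: 34.35
tool_pos: [617.9, 99.6, 216.3]
tool_rot: [[0.732, 0.682, 0.0], [0.682, -0.732, 0.0], [0.0, 0.0, -1.0]]
contact_force: [-1.8, 0.0, 6.1]
gripper_width: 0.402
gripper_force: 12.0
```

Request:
servo_tool(rows=[[0,0,0,0,0,0],[0,0,0,0,0,0],[0,0,0,0,0,0],[0,0,0,0,0,0],[0,0,0,0,0,0],[0,0,-0.3,0,0,0],[0,0,-0.8,0,0,0],[0,0,-1,0,0,0],[0,0,-1,0,0,0],[0,0,-1,0,0,0]], gripper=1)

```text
time_s: 35.35
tool_pos: [617.7, 99.6, 340.9]
tool_rot: [[0.732, 0.682, 0.001], [0.682, -0.732, 0.0], [0.001, 0.0, -1.0]]
contact_force: [-0.2, 0.5, -0.9]
gripper_width: 0.999
gripper_force: 0.0
```

Request:
servo_tool(rows=[[0.2,-0.5,0,0,0,0],[0.4,-0.9,0,0,0,0],[0.4,-1,0,0,0,0],[0.4,-1,0,0,0,0],[0.4,-1,0,0,0,0],[0.4,-1,0,0,0,0],[0.4,-1,0,0,0,0],[0.4,-1,0,0,0,0],[0.4,-0.9,0,0,0,0],[0.3,-0.5,0,0,0,0]])

```text
time_s: 36.35
tool_pos: [517.3, 370.7, 338.2]
tool_rot: [[0.73, 0.683, -0.002], [0.683, -0.73, 0.0], [-0.001, -0.001, -1.0]]
contact_force: [0.2, 0.0, -0.7]
gripper_width: 1.002
gripper_force: 0.0
```

Run:
```python
from h import *
im,g,o=cam('wrist','w14')
im,g,o=cam('wrist','w14')
H=hsv(im)
for c in blobs(hm(im,50,75,120,50),60)[:3]:
    e=cv2.fitEllipse(c); p=ray(g,e[0],52)[0]; print(cv2.contourArea(c),cv2.boundingRect(c),np.round(e[0],1),np.round(e[1],1),p.round(1))
    if cv2.contourArea(c)>1000: go([p[0],p[1],45],43,o)
im,g,o=cam('top'); m=hm(im,168,180,100,60)|hm(im,0,6,150,60)
for c in blobs(m,6): print('top red',cv2.contourArea(c),cv2.boundingRect(c),ray(g,cv2.minEnclosingCircle(c)[0],75)[0].round(1))
```

```text
2589.5 (256, 109, 58, 60) [284.1 138.6] [56.7 58.2] [564.8 413.4  52. ]
at [517.3 372.3 338.2] yaw 43.15 shift [2.089 0.092 3.775] turn az 0.024 F [-0.   2.  -0.4] t 36.4 w 94.1
top red 92.0 (244, 208, 58, 6) [437.7  -4.6  75. ]
top red 43.0 (235, 145, 8, 9) [620.2  98.6  75. ]
top red 19.0 (450, 190, 6, 10) [ 497.6 -528.3   75. ]
top red 7.5 (225, 207, 5, 4) [443.9 127.9  75. ]
top red 6.0 (316, 212, 5, 3) [ 435.9 -136.9   75. ]
```

Request:
servo_tool(rows=[[0.6,0.03,0,0,0,0],[0.8,0.04,0,0,0,0],[0.69,0.04,0,0,0,0],[0,0,0.6,0,0,0],[0,0,0.8,0,0,0],[0,0,0.8,0,0,0],[0,0,0.8,0,0,0],[0,0,0.5,0,0,0],[0,0,0.29,0,0,0],[0,0,0,0,0,0]])

```text
time_s: 37.5
tool_pos: [567.4, 407.9, 224.2]
tool_rot: [[0.732, 0.681, -0.002], [0.681, -0.732, -0.001], [-0.002, -0.0, -1.0]]
contact_force: [-0.8, -0.1, 0.5]
gripper_width: 1.001
gripper_force: 0.0
```

Request:
servo_tool(rows=[[0,0,0,0,0,0],[0,0,0,0,0,0],[0,0,0,0,0,0],[0,0,0,0,0,0],[0,0,0,0,0,0],[0,0,0,0,0,0],[0,0,0,0,0,0],[0,0,0,0,0,0],[0,0,0,0,0,0],[0,0,0,0,0,0]], gripper=0, force=15)

```text
time_s: 38.5
tool_pos: [567.1, 409.1, 225.7]
tool_rot: [[0.732, 0.682, 0.0], [0.682, -0.732, 0.001], [0.001, -0.001, -1.0]]
contact_force: [-2.0, 1.4, 3.8]
gripper_width: 0.549
gripper_force: 15.0
```

Request:
servo_tool(rows=[[0,0,-0.2,0,0,0],[0,0,-0.6,0,0,0],[0,0,-0.8,0,0,0],[0,0,-0.8,0,0,0],[0,0,-0.8,0,0,0],[0,0,-0.8,0,0,0],[0,0,-0.5,0,0,0],[0,0,0,0,0,0],[0,0,0,0,0,0],[0,0,0,0,0,0]])

```text
time_s: 39.5
tool_pos: [567.1, 408.3, 358.5]
tool_rot: [[0.732, 0.681, -0.002], [0.681, -0.732, -0.002], [-0.003, -0.0, -1.0]]
contact_force: [-0.0, 1.3, -1.3]
gripper_width: 0.545
gripper_force: 15.0
```

Run:
```python
from h import *
im,g,o=cam('wrist','w15')
im,g,o=cam('wrist','w15')
a=np.radians(-2.0); C=np.array([540.5,-6.7])
t=C+np.array([[np.cos(a),-np.sin(a)],[np.sin(a),np.cos(a)]])@[-75,-110]; print('ring',t)
go([*t,51],43,o)
for c in blobs(hm(im,50,75,100,40),60)[:3]:
    x=c[:,0]; top=x[x[:,1].argmin()]; print(cv2.contourArea(c),cv2.boundingRect(c),top)
# colour column through lid centre
print([tuple(im[v,280]) for v in range(200,290,4)])
```

```text
ring [ 461.70674334 -114.01552872]
at [567.1 408.4 358.4] yaw 42.97 shift [-14.426  10.351   4.289] turn az -0.006 F [ 0.1 -0.2 -1.2] t 39.5 w 51.6
6170.5 (233, 206, 95, 83) [271 206]
[(np.uint8(67), np.uint8(44), np.uint8(25)), (np.uint8(61), np.uint8(42), np.uint8(22)), (np.uint8(24), np.uint8(61), np.uint8(31)), (np.uint8(49), np.uint8(112), np.uint8(61)), (np.uint8(39), np.uint8(91), np.uint8(51)), (np.uint8(36), np.uint8(89), np.uint8(48)), (np.uint8(37), np.uint8(89), np.uint8(48)), (np.uint8(39), np.uint8(89), np.uint8(47)), (np.uint8(36), np.uint8(89), np.uint8(46)), (np.uint8(41), np.uint8(91), np.uint8(50)), (np.uint8(39), np.uint8(91), np.uint8(50)), (np.uint8(33), np.uint8(87), np.uint8(47)), (np.uint8(39), np.uint8(90), np.uint8(48)), (np.uint8(37), np.uint8(89), np.uint8(46)), (np.uint8(37), np.uint8(88), np.uint8(46)), (np.uint8(39), np.uint8(90), np.uint8(49)), (np.uint8(35), np.uint8(88), np.uint8(46)), (np.uint8(36), np.uint8(88), np.uint8(47)), (np.uint8(36), np.uint8(87), np.uint8(45)), (np.uint8(35), np.uint8(87), np.uint8(47)), (np.uint8(38), np.uint8(87), np.uint8(45)), (np.uint8(34), np.uint8(86), np.uint8(45)), (np.uint8(36), np.uint8(54), np.uint8(39))]
```

Request:
servo_tool(rows=[[-0.4,0.3,0,0,0,0],[-0.8,0.6,0,0,0,0],[-0.9,0.6,0,0,0,0],[-0.9,0.65,0,0,0,0],[-0.9,0.65,0,0,0,0],[-0.9,0.65,0,0,0,0],[-0.9,0.65,0,0,0,0],[-0.9,0.65,0,0,0,0],[-0.9,0.65,0,0,0,0],[-0.9,0.65,0,0,0,0]])

```text
time_s: 40.6
tool_pos: [505.4, 102.2, 360.0]
tool_rot: [[0.732, 0.682, -0.001], [0.682, -0.732, -0.001], [-0.001, 0.0, -1.0]]
contact_force: [-0.3, 0.0, -1.4]
gripper_width: 0.552
gripper_force: 15.0
```

Request:
servo_tool(rows=[[-0.9,0.65,0,0,0,0],[-0.9,0.65,0,0,0,0],[-0.9,0.65,0,0,0,0],[-0.9,0.65,0,0,0,0],[-0.9,0.65,0,0,0,0],[-0.9,0.65,0,0,0,0],[-0.5,0.3,0,0,0,0],[-0.23,0.1,0,0,0,0],[0,0,0,0,0,0],[0,0,0,0,0,0]])

```text
time_s: 41.6
tool_pos: [459.7, -115.1, 360.2]
tool_rot: [[0.732, 0.682, -0.0], [0.682, -0.732, 0.001], [0.0, -0.001, -1.0]]
contact_force: [-0.9, -0.3, -1.7]
gripper_width: 0.55
gripper_force: 15.0
```

Request:
servo_tool(rows=[[0,0,0.6,0,0,0],[0,0,0.7,0,0,0],[0,0,0.7,0,0,0],[0,0,0.5,0,0,0],[0,0,0,0,0,0],[0,0,0,0,0,0],[0,0,0,0,0,0],[0,0,0,0,0,0],[0,0,0,0,0,0],[0,0,0,0,0,0]])

```text
time_s: 42.6
tool_pos: [460.1, -115.6, 285.7]
tool_rot: [[0.732, 0.682, 0.001], [0.682, -0.732, -0.0], [0.001, 0.001, -1.0]]
contact_force: [0.3, 0.1, -0.9]
gripper_width: 0.545
gripper_force: 15.0
```

Run:
```python
from ring import *
for i in range(2):
    im,g,o=cam('wrist','w16')
    go([460,-115.6,51],43,o)
ring(im,g,np.array([461.7,-114.]))
ring(im,g,np.array([459,-115.]))
y=hm(im,22,32,150,90)
for c in blobs(y,300)[:2]:
    e=cv2.fitEllipse(c); print('pot',cv2.boundingRect(c),np.round(e[1],1),ray(g,e[0],51)[0].round(1))
```

```text
at [ 460.1 -115.6  285.7] yaw 42.96 shift [-0.002 -0.003  1.824] turn az -0.006 F [ 0.3  0.1 -0.9] t 42.6 w 51.2
at [ 460.  -115.6  285.6] yaw 42.96 shift [-1.000e-03 -2.000e-03  1.819e+00] turn az -0.006 F [-0.4 -0.1 -1.4] t 42.6 w 51.7
ring [ 459.4 -115.1] 331 sectors 9
ring [ 459.4 -115.1] 330 sectors 9
pot (322, 118, 64, 64) [61.2 64.2] [ 535.6 -116.1   51. ]
```

Request:
servo_tool(rows=[[-0.04,0,0,0,0,0],[0,0,0.4,0,0,0],[0,0,0.4,0,0,0],[0,0,0.4,0,0,0],[0,0,0.3,0,0,0],[0,0,0.2,0,0,0],[0,0,0,0,0,0],[0,0,0,0,0,0],[0,0,0,0,0,0],[0,0,0,0,0,0]])

```text
time_s: 43.7
tool_pos: [459.3, -116.4, 234.7]
tool_rot: [[0.732, 0.682, 0.001], [0.682, -0.732, -0.0], [0.001, 0.001, -1.0]]
contact_force: [0.5, 0.3, -0.6]
gripper_width: 0.547
gripper_force: 15.0
```

Run:
```python
from ring import *
for i in range(2):
    im,g,o=cam('wrist','w17')
go([459.2,-116.5,51],43,o)
t=ring(im,g,np.array([460.,-115.]))
print('ring in tool', (o['tool_rot'].T@(np.array([*t,6])-o['tool_pos'])).round(1))
x=blobs(hm(im,50,75,100,40),60)[0]; print(cv2.boundingRect(x))
```

```text
at [ 459.3 -116.4  234.7] yaw 42.97 shift [-0.003  0.001  0.122] turn az -0.005 F [ 0.2  0.8 -1.7] t 43.8 w 51.6
ring [ 459.4 -115.2] 518 sectors 7
ring in tool [  0.8  -1.  228.7]
(233, 206, 95, 83)
```

Request:
servo_tool(rows=[[-0.03,0,0,0,0,0],[0,0,0.03,0,0,0],[0,0,0.02,0,0,0],[0,0,0.02,0,0,0],[0,0,0.01,0,0,0],[0,0,0.01,0,0,0],[0,0,0,0,0,0],[0,0,0,0,0,0],[0,0,0,0,0,0],[0,0,0,0,0,0]])

```text
time_s: 44.8
tool_pos: [458.4, -117.0, 231.7]
tool_rot: [[0.732, 0.682, -0.0], [0.682, -0.732, 0.0], [0.0, -0.0, -1.0]]
contact_force: [-0.2, -0.5, 1.5]
gripper_width: 0.55
gripper_force: 15.0
```

Request:
servo_tool(rows=[[0,0,0,0,0,0],[0,0,0,0,0,0],[0,0,0,0,0,0],[0,0,0,0,0,0],[0,0,0,0,0,0],[0,0,-0.3,0,0,0],[0,0,-0.8,0,0,0],[0,0,-1,0,0,0],[0,0,-1,0,0,0],[0,0,-1,0,0,0]], gripper=1)

```text
time_s: 45.8
tool_pos: [458.2, -116.9, 356.4]
tool_rot: [[0.732, 0.682, 0.001], [0.682, -0.732, -0.0], [0.0, 0.001, -1.0]]
contact_force: [-0.2, -0.7, 0.7]
gripper_width: 1.0
gripper_force: 0.0
```

Request:
servo_tool(rows=[[-0.8,0,-0.4,0,0,0],[-1,0,0,0,0,0],[-1,0,0,0,0,0],[-1,0,0,0,0,0],[-0.6,0,0,0,0,0],[0,0,0,0,0,0],[0,0,0,0,0,0],[0,0,0,0,0,0],[0,0,0,0,0,0],[0,0,0,0,0,0]])

```text
time_s: 46.8
tool_pos: [362.3, -206.5, 366.5]
tool_rot: [[0.731, 0.683, 0.0], [0.683, -0.731, 0.0], [0.0, -0.0, -1.0]]
contact_force: [-1.1, 0.7, -0.0]
gripper_width: 0.999
gripper_force: 0.0
```

Run:
```python
from ring import *
im,g,o=cam('wrist','w18'); im,g,o=cam('wrist','w18')
print(o['tool_pos'].round(1))
for c in blobs(hm(im,50,75,100,40),300)[:2]:
    e=cv2.fitEllipse(c); print('jar lid',cv2.boundingRect(c),np.round(e[1],1),ray(g,e[0],52+6)[0].round(1))
ring(im,g,np.array([459.4,-115.2]))
for c in blobs(hm(im,22,32,150,90),300)[:2]:
    e=cv2.fitEllipse(c); print('pot',cv2.boundingRect(c),ray(g,e[0],51)[0].round(1))
for n in('top','scene'):
    im,g,_=cam(n,n+'9')
    for l,m,z in(('green',hm(im,50,75,120,40),58),('red',hm(im,168,180,100,60)|hm(im,0,6,150,60),81),('blue',hm(im,105,125,110,40),75)):
        for c in blobs(m,12)[:5]: print(n,l,cv2.contourArea(c),ray(g,cv2.minEnclosingCircle(c)[0],z)[0,:2].round())
```

```text
[ 362.3 -206.6  366.5]
jar lid (252, 28, 57, 63) [55.9 62.6] [ 458.4 -116.5   58. ]
ring [ 462.6 -111.7] 201 sectors 7
pot (316, 0, 49, 21) [ 525.7 -126.1   51. ]
top green 163.5 [ 460. -117.]
top red 93.0 [437.  -5.]
top red 43.0 [619.  98.]
top red 19.0 [ 497. -528.]
top blue 2665.5 [ 859. -152.]
scene green 258.0 [ 465. -117.]
scene red 143.0 [488. -34.]
scene red 82.0 [623.  95.]
scene red 75.0 [ 546. -551.]
scene red 13.0 [ 483. -172.]
scene blue 6036.0 [ 863. -155.]
scene blue 91.0 [ 359. -295.]
```

```bash
python3 -c "
from station import r
print(r.job_done())"
```

```text
the job is handed in; nothing more can be done
None
```

I laid out the control run as asked and handed it in after about 47 s of robot time; the hand-in gave no verdict. The rack sat flush on the block in pictures, but I checked the bottle and jar only by measurement, at about 1–2 mm from their ring centres, because my 14 pictures were used up. I did not go near the blue-capped bottle or the white-lidded jar.

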